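# Lock the grinder cup onto its base

## Task

Pick up the lidded grinder cup, set its foot in the mouth of the grinder base, push it in gently and twist it clockwise until it locks, then let go of it. The mouth may stand turned a little either way, so feel for the slots with a light touch and never press hard (25 N is plenty). Leave the other things on the worktop where they are.

Things in the scene. Friction and masses are not known exactly. Their poses are not given: they have to be found in the camera images.
- cup: loose steel cup, about 0.25 kg, with black lid and foot, standing upright on its foot. Origin: centre of its underside, z up. Body 78 mm across, lid 81, lid top 89 above the origin; above that a grip bar to 129. Foot from below: nose tapering from 38 across at the underside to 45 at height 8, then a spigot 45 across up to a flat shoulder at height 25. The same after a half turn
- cup_bar (a point): point to grip on the cup's axis, 112 mm above its origin: middle of the straight bar on the lid, 46 long along the cup's x axis, 16 thick in y, from 89 to 129 above the cup's origin; pinch it across y from above
- cup_lugs (a point): point on the cup's axis at the underside of its two bayonet lugs, 8 mm above the cup's origin. The lugs stick out along the cup's +x and -x, in line with the bar: tips 31 mm from the axis, 12 wide, 5 high
- grinder: fixed round grinder base, black, 116 mm across, 100 high, small switch on its front (-x). Origin: centre of its underside, z up. On top a steel grind-setting ring, 83 across, left at any setting up to 0.33 rad either way; that angle is not measured, only seen or felt. The ring holds the mouth and its slots. It is stiff: 0.6 N m turns it on
- mouth (a point): centre of the mouth, level with the ring's flat top, 100 mm above the grinder's origin. Hole 48 mm across with two opposite slots for the lugs, 13.6 to 19 wide, out to 33 from the axis; they lie along the grinder's x axis at the ring's middle setting. Lugs beside the slots rest on the ring's top. Over the slots they drop 8 mm onto a sprung seat: 5 N to start it, then 1 N per mm
- locked (a point): where the cup's origin is when locked, 82 mm above the grinder's origin. First push to 75.5 to 78.5 (shoulder stops hard on the ring at 75) and turn clockwise from above to a stop about 0.9 rad on from the slot. The spring then lifts the lugs 3 mm into pockets in the last 0.14 rad before the stop. Turned too little, it stays at 79 or rises to 84 in the slots
- mug: white mug with a leaf pattern, 92x127x95 mm, a bystander standing upright, origin at the centre of its underside, z up
- salt: glass salt shaker with a grey top, 44x44x90 mm, a bystander standing upright, origin at the centre of its underside, z up
- pepper: dark wooden pepper mill, 58x58x170 mm, a bystander standing upright, origin at the centre of its underside, z up
- dip: small dark stoneware bowl, 83x83x40 mm, a bystander standing upright, origin at the centre of its underside, z up
- spice: glass spice jar with a black cap, 45x45x105 mm, a bystander standing upright, origin at the centre of its underside, z up
Mind the look-alikes: they are no part of the job. Leave any orange or purple look-alike of the cup alone.

How it is judged:
By the outcome, as a careful person would: the job done as asked, in the order asked, and still so for the second after the job is handed in, with the robot touching nothing.
It also fails if it takes over 67 s, if anything falls off the work surface, if the arm or the gripper's body presses on something with over 40 N, if the wrist force passes 120 N, or if a joint passes its speed limit or range.

## Robot

A 6-joint arm with a two-finger parallel gripper is mounted at the origin on a cart in front of the work surface, level with it; the furniture and walls round the work are solid. World frame = base frame: x ahead of the robot, y to its left, z up, the work surface at z = 0. Lengths are in m, angles in degrees, forces in N, time in s.
With the tool pointing down it reaches from about 0.3 to 0.775 m from the base axis. Payload 14.6 kg.
Tool frame: the origin (TCP) lies at the centre of the arm's flange, where the gripper is bolted on; the fingertips stand 173 mm ahead of it and the grasp point (between the pads) lies 155 mm ahead of it (bot.finger_overhang is the distance from the TCP to the fingertips, in m); z points along the fingers, y is the line along which they close (so a half turn about z gives the same grasp; the last joint's range is limited). The gripper opens to 85 mm and grips with 20 to 120 N. Pads are 22 mm wide; open, the fingers measure 114 mm over their backs; the gripper's body (76 mm by 85 mm) begins 54 mm behind the grasp point. The pads swing forward as they close: fully open they stand 13 mm farther back than shut.
Start: joints at [-3.816, 17.183, 87.147, -0, 75.671, -3.816], TCP at [0.55, -0, 0.405] pointing down, gripper open.
Joint ranges: [-173.82, 173.82], [-45.26, 126.66], [13.44, 144.39], [-59.66, 239.66], [0, 175.72], [-146.38, 146.38]. Speed limits (degrees/s): [127.2, 127.2, 147.25, 180, 180, 180].

## Interface

Orientations are given as [roll, pitch, yaw] about the fixed x, y, z axes, in that order (R = Rz(yaw) Ry(pitch) Rx(roll)).
In Python, from station import bot, cams, workorder gives the robot as it stands.
- The arm moves only by the tool servo_tool, never from a script. Its argument "motion" is a list of rows, each a list of 3 entries, a list of its own where there are three numbers: the shift along the tool's x, y, z scaled (see below), then the turn, a rotation vector about the tool's x, y, z scaled (see below), then the opening, from 0 (shut) to 1 (fully open). In form: [[[tx, ty, tz], [ax, ay, az], grip], ...]. A call has 1 to 10 rows; each row shifts and turns the commanded pose from where the row before left it, along the tool's axes as they then stand; what a row does not reach is not made up. The controller multiplies each number of a shift by 0.8 m and each number of a turn by 1.5 rad. A row lasts 1/8 s, in which the tool goes at most 62.5 mm and 10.7 degrees, less where a joint would pass 70% of its speed; a pose out of reach is approached as far as the arm can. A call with a number of a shift or a turn outside -1 to 1 is refused whole. A call with a gripper value outside its range is refused whole. The fingers move at their own pace and stop on an object; "newtons" is the grip in N (left out, the last holds). Time passes only in rows, so rows that do not move let the fingers close. It gives the time, the measured TCP pose, the force, the opening and the grip force at its end, in the units of the state.
- bot.read_state(): the state, without advancing time (a new reading comes with each control period).
- cams.get_image(name): name is "scene" or "side" or "wrist"; returns the picture (400x640x3 uint8, blue, green, red); there is no depth.
- cams.camera_params(name): a dict with "fx", "fy", "cx", "cy" (pixels), "pose" (4x4, takes a point from camera to world coordinates). Camera axes: x right, y down, z forward; pixel columns grow to the right and rows downward; lengths in m; the calibration is good to about 2 mm. A picture is of the moment at which its call begins: read the wrist's pose just before it. camera_params takes no time and is no camera call; for the wrist camera it gives the pose at the moment of the call.
- workorder.job_done(): hands the job in; it is judged then, once.
The state is a dict: "t": time; "joints": joint angles; "qd": joint speeds; "tau": joint torques, N m; "position": TCP position; "ee_rot": TCP orientation; "force": force on the tool from outside, world axes, zero at the start; "torque": the same for the moment, N m; "opening": finger opening in m; "grasp_force": force on a finger pad.
Only numpy, scipy, OpenCV 4.12 (cv2) and the standard library are available. Lean on these libraries where they do the work, as an engineer would, in place of code of your own. Each camera call takes 0.05 s, during which the arm holds its last target. There are 200 camera calls.

## Working session

There is one attempt and no reset: what is moved stays moved. The work goes in short steps, Python scripts to look and compute and a tool call to move; the robot and the scene stay as the last step left them, time stands still between calls to the robot, and variables do not carry over. Pictures are saved under pics/ and viewed, at most 11 in all, crops included, and the job is handed in when it is done.

Besides the shell and the picture viewer there is one more tool, called after "Request:" as name(argument=value, ...), one argument or row to a line, values as JSON. servo_tool: Moves the arm, as the interface text tells. Shifts and turns lie within -1 to 1; 1 stands for 0.8 m of shift or 1.5 rad of turn. Its arguments: {"type":"object","properties":{"motion":{"type":"array"},"newtons":{"type":"number"}},"required":["motion"]}

```bash
mkdir -p pics; python3 - <<'E'
from station import bot,cams
import cv2,numpy as np
for n in("scene","side"):
    cv2.imwrite(f"pics/{n}0.png",cams.get_image(n))
    p=cams.camera_params(n);print(n,p["fx"],p["fy"],p["cx"],p["cy"]);print(np.round(p["pose"],4).tolist())
print(bot.read_state())
p=cams.camera_params("wrist");print(p["fx"],np.round(p["pose"],4).tolist())
E
```

```text
scene 499.27644357931604 499.27644357931604 317.8717923430171 198.53230730159757
[[0.8621, -0.3531, 0.3635, 0.0141], [-0.5064, -0.5717, 0.6455, -0.8884], [-0.0201, -0.7406, -0.6717, 1.0572], [0.0, 0.0, 0.0, 1.0]]
side 398.87182053583297 398.87182053583297 318.4838280538003 194.0846619254871
[[-0.6194, -0.3452, 0.7051, -0.3146], [-0.7851, 0.2654, -0.5597, 0.7077], [0.006, -0.9002, -0.4354, 0.5973], [0.0, 0.0, 0.0, 1.0]]
{'t': 0.1, 'joints': array([-3.81503894e+00,  1.72121793e+01,  8.71767899e+01, -5.38949472e-04,
        7.56699108e+01, -3.81640743e+00]), 'qd': array([ 0.00654563, -0.12760491, -0.16704476,  0.08452867, -0.05163191,
       -0.04094184]), 'tau': array([ 5.41233840e-04, -5.44380498e+01, -3.62372375e+01, -1.11349805e-04,
        3.02289474e-03, -1.80062301e-05]), 'position': array([5.49969866e-01, 6.67900980e-06, 4.04180161e-01]), 'ee_rot': array([-1.79941216e+02, -3.39814756e-03,  9.00015004e+01]), 'force': array([-0.4354346 , -0.16476576,  0.12033875]), 'torque': array([ 0.04542533, -0.01351986,  0.00179428]), 'grasp_force': 0.0, 'opening': 0.08559323182144314}
302.68026904793055 [[1.0, -0.0009, -0.0008, 0.55], [-0.0011, -0.9659, -0.259, 0.0653], [-0.0005, 0.259, -0.9659, 0.3724], [0.0, 0.0, 0.0, 1.0]]
```

View pics/scene0.png

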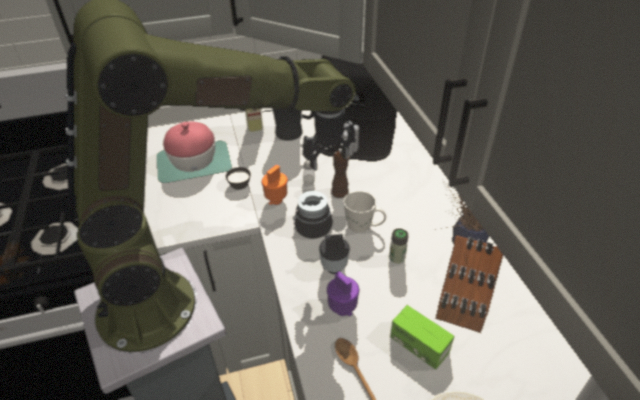

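View pics/side0.png

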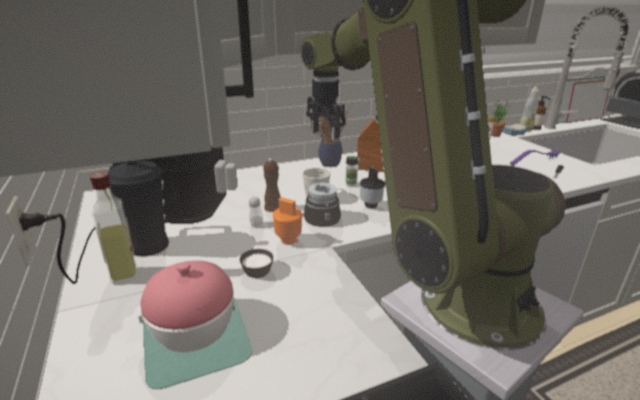

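The scene shows the grinder (ring about (313,206)), the steel cup (lid about (334,246)), the purple look-alike just below it (343,295) and the orange one (274,186). In the side view the cup is at (372,190) and the grinder at (322,200).

```bash
cat > h.py <<'E'
import numpy as np,cv2
from station import bot,cams
def ray(p,u,v):
    d=p["pose"][:3,:3]@np.array([(u-p["cx"])/p["fx"],(v-p["cy"])/p["fy"],1]);return p["pose"][:3,3],d
def at(p,u,v,z):
    o,d=ray(p,u,v);return (o+d*(z-o[2])/d[2])[:2]
def proj(p,X):
    c=p["pose"][:3,:3].T@(np.array(X)-p["pose"][:3,3]);return c[0]/c[2]*p["fx"]+p["cx"],c[1]/c[2]*p["fy"]+p["cy"]
def par(n):
    p=dict(cams.camera_params(n));p["pose"]=np.array(p["pose"]);return p
E
python3 - <<'E'
from h import *
a=cv2.imread("pics/scene0.png")[165:320,250:420]; b=cv2.imread("pics/side0.png")[150:250,290:410]
a=cv2.resize(a,None,fx=3,fy=3,interpolation=2); b=cv2.resize(b,(280,233),interpolation=2)
im=np.zeros((465,800,3),np.uint8); im[:,:510]=a; im[:233,515:795]=b
cv2.imwrite("pics/c1.png",im)
p=par("scene");s=par("side")
print("cup",at(p,334,243,.089),"grinder",at(p,313,203,.1),"cup side",at(s,372,182,.089),"gr",at(s,322,190,.1))
E
```

```text
cup [ 0.48605713 -0.13006614] grinder [0.51085041 0.02256717] cup side [ 0.47481995 -0.13235353] gr [0.50617774 0.04317961]
```

View pics/c1.png

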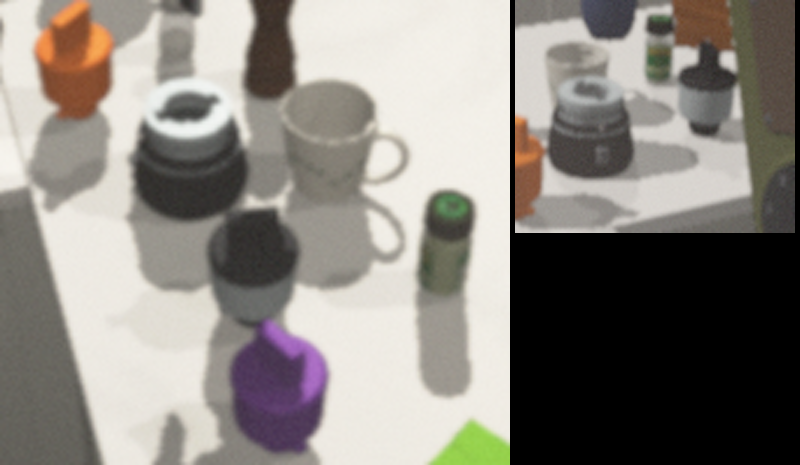

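The crop shows the cup's lid top centred near scene (334.7,248), with its bar running roughly in line with the view. The ring top is centred at (313.3,202), with slots visible. Next, the wrist view.

```bash
python3 - <<'E'
from h import *
im=cams.get_image("wrist");cv2.imwrite("pics/w0.png",cv2.resize(im,(800,500)))
p=par("wrist");np.save("w0.npy",p["pose"]);s=par("scene")
print("cup",at(s,334.7,248,.089),"gr",at(s,313.3,201.7,.1),p["cx"],p["cy"],np.round(p["pose"],4).tolist())
E
```

```text
cup [ 0.47832382 -0.14599163] gr [0.5142928  0.02682516] 323.1832795673999 205.26870905285145 [[1.0, -0.001, -0.0006, 0.55], [-0.0011, -0.9659, -0.259, 0.0653], [-0.0004, 0.259, -0.9659, 0.3725], [0.0, 0.0, 0.0, 1.0]]
```

View pics/w0.png

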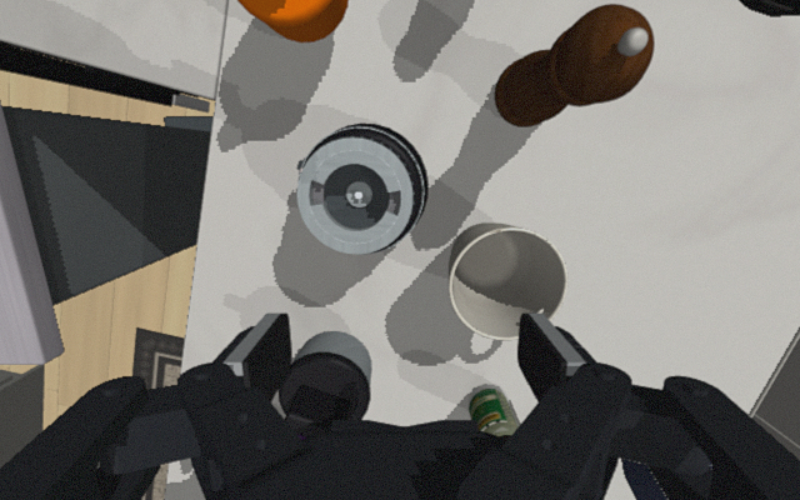

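The wrist view shows the ring centred near pic (356,195), with slots at (316,192) and (394,203). The cup's lid is near (325,393) and the mug at (508,283).

```bash
python3 - <<'E'
from h import *
p=par("wrist");g=lambda u,v,z:at(p,u/1.25,v/1.25,z)
print("gr",g(356,195.5,.1),"cup",g(325,393,.089),"mug",g(508,283,.095),"spice",g(487,408,.1))
a,b=g(316,192,.1),g(394,203,.1);d=b-a;print("slot",a,b,(a+b)/2,np.degrees(np.arctan2(d[1],d[0])))
s=par("scene");q=lambda x,y,z:at(s,250+x/3,165+y/3,z)
a,b=q(231,218,.129),q(280,212,.129);print("bar top far edge",a,b,(a+b)/2)
print("purple",q(280,365,.089),q(265,325,.129),q(303,350,.129))
E
```

```text
gr [0.51555901 0.03741587] cup [ 0.4818284 -0.1320005] mug [ 0.63025737 -0.03040279] spice [ 0.61899503 -0.13882173]
slot [0.48711984 0.03992298] [0.54267614 0.03204026] [0.51489799 0.03598162] -8.075615090366274
bar top far edge [ 0.46106441 -0.13644741] [ 0.50025416 -0.15226761] [ 0.48065928 -0.14435751]
purple [ 0.42999373 -0.26321796] [ 0.42392161 -0.24966597] [ 0.43592093 -0.28608585]
```

Request:
servo_tool(
  motion=[
    [[-0.04,-0.0125,0],[0,0,0],1],
    [[-0.06,-0.0125,0],[0,0,0],1],
    [[-0.06,-0.0125,0],[0,0,0],1],
    [[-0.053,-0.0125,0],[0,0,0],1],
    [[0,0,0],[0,0,0],1],
    [[0,0,0],[0,0,0],1],
  ],
)

```text
t: 0.9
position: [0.5101, -0.1701, 0.4045]
ee_rot: [-180.0, -0.0, 90.0]
force: [-0.3, 0.7, -0.0]
opening: 0.0854
grasp_force: 0.0
```

```bash
python3 - <<'E'
from h import *
p=par("wrist");im=cams.get_image("wrist");cv2.imwrite("pics/w1.png",cv2.resize(im,(800,500)))
np.save("w1.npy",p["pose"]);print(np.round(p["pose"],4).tolist(),bot.read_state()["position"])
E
```

```text
[[1.0, -0.0013, -0.0001, 0.5101], [-0.0013, -0.9659, -0.2588, -0.1048], [0.0002, 0.2588, -0.9659, 0.3728], [0.0, 0.0, 0.0, 1.0]] [ 0.51018296 -0.16969907  0.4045723 ]
```

View pics/w1.png

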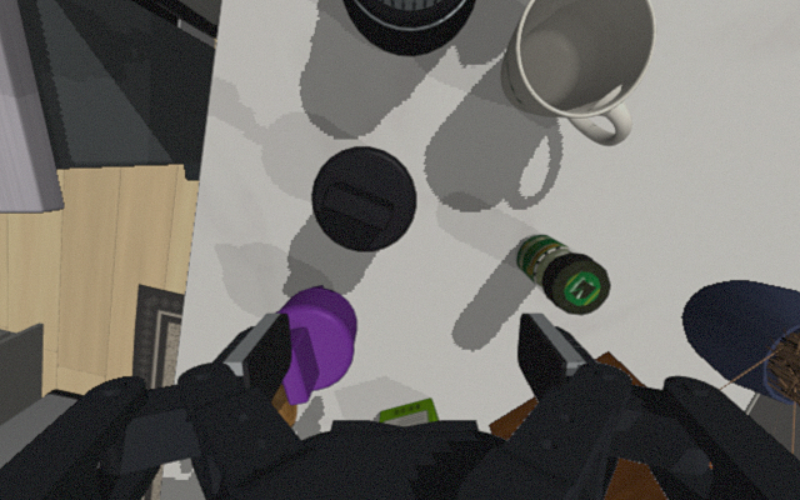

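The cup's lid is centred at about (364,198). I'm enlarging it to read the bar direction.

```bash
python3 - <<'E'
import cv2,numpy as np
im=cv2.imread("pics/w1.png")[130:270,295:435]
im=np.clip(im.astype(float)*3.5,0,255).astype(np.uint8)
cv2.imwrite("pics/w1c.png",cv2.resize(im,(560,560),interpolation=2))
E
```

```text
(no output)
```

View pics/w1c.png

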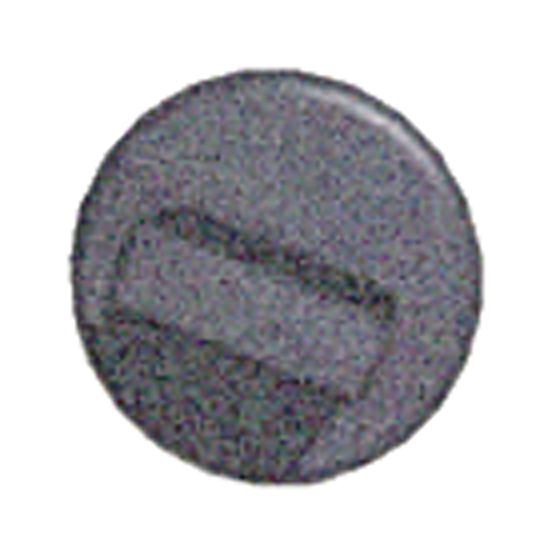

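The bar's top face is centred near crop (246,315), with long edges from (130,228) to (390,318) and from (108,312) to (348,402).

```bash
python3 - <<'E'
from h import *
p=par("wrist");p["pose"]=np.load("w1.npy");g=lambda u,v,z:at(p,(295+u/4)/1.25,(130+v/4)/1.25,z)
print("lid",at(p,364/1.25,198.5/1.25,.089),g(277,277,.089))
c=[g(*x,.129) for x in((130,228),(390,318),(108,312),(348,402))]
print(np.mean(c,0),g(246,315,.129))
for a,b in((0,1),(2,3)):
    d=c[b]-c[a];print(np.degrees(np.arctan2(d[1],d[0])),np.linalg.norm(d))
E
```

```text
lid [ 0.48030407 -0.13596418] [ 0.48047465 -0.13652084]
[ 0.47928751 -0.13824829] [ 0.47947653 -0.13814362]
-19.251185415519664 0.04362399137723339
-21.052927207232905 0.041194357017757956
```

Request:
servo_tool(
  motion=[
    [[0.0413,-0.0375,0],[0,0,0],0.7],
    [[0,0,0.0175],[0,0,-0.1164],0.7],
    [[0,0,0.0175],[0,0,-0.1164],0.7],
    [[0,0,0.0175],[0,0,-0.1164],0.7],
    [[0,0,0.0175],[0,0,-0.1164],0.7],
    [[0,0,0.0175],[0,0,-0.1164],0.7],
    [[0,0,0.0175],[0,0,-0.1164],0.7],
    [[0,0,0.0175],[0,0,-0.1164],0.7],
    [[0,0,0],[0,0,0],0.7],
    [[0,0,0],[0,0,0],0.7],
  ],
)

```text
t: 2.2
position: [0.4803, -0.1369, 0.3073]
ee_rot: [180.0, 0.0, 159.8]
force: [-0.8, 0.8, 0.1]
opening: 0.0596
grasp_force: 0.0
```

```bash
python3 - <<'E'
from h import *
p=par("wrist");im=cams.get_image("wrist");cv2.imwrite("pics/w2.png",cv2.resize(np.clip(im*1.0*2,0,255).astype(np.uint8),(800,500)))
np.save("w2.npy",p["pose"])
for z in(.129,.089):print([np.round(np.array(proj(p,(.480,-.137,z)))*1.25)])
print(bot.read_state()["joints"])
E
```

```text
[array([404., 316.])]
[array([404., 284.])]
[-2.01303067e+01  1.69169791e+01  1.01404237e+02  2.52669556e-03
  6.16266502e+01 -9.00033935e+01]
```

View pics/w2.png

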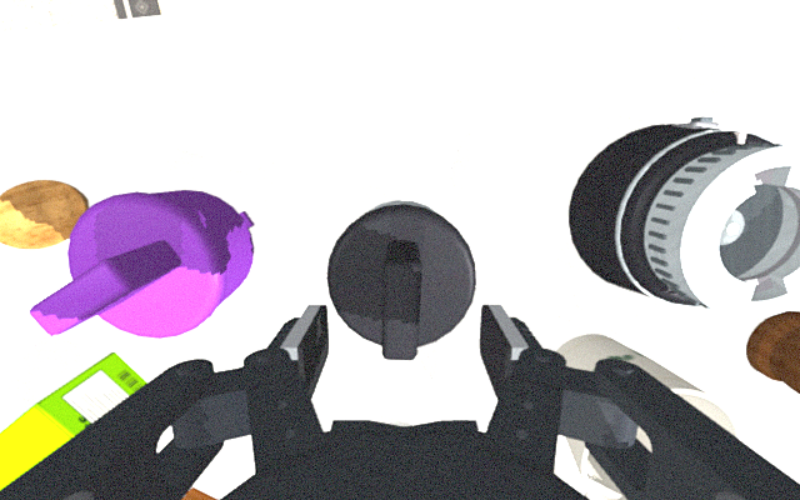

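The bar runs vertically in the image and sits midway between the fingers, about 3 mm ahead along tool x. I'll correct for that, go down and grip.

Request:
servo_tool(
  motion=[
    [[0.003,0,0.016],[0,0,0],0.7],
    [[0,0,0.0165],[0,0,0],0.7],
    [[0,0,0.0165],[0,0,0],0.7],
    [[0,0,0],[0,0,0],0.7],
    [[0,0,0],[0,0,0],0.0],
    [[0,0,0],[0,0,0],0.0],
    [[0,0,0],[0,0,0],0.0],
    [[0,0,0],[0,0,0],0.0],
    [[0,0,0],[0,0,0],0.0],
    [[0,0,0],[0,0,0],0.0],
  ],
  newtons=80,
)

```text
t: 3.5
position: [0.4779, -0.1366, 0.2679]
ee_rot: [-180.0, 0.1, 160.0]
force: [-0.1, 0.6, 5.7]
opening: 0.0151
grasp_force: 78.4
```

Request:
servo_tool(
  motion=[
    [[0,0,-0.02],[0,0,0],0],
    [[0,0,-0.04],[0,0,0],0],
    [[0,0,-0.06],[0,0,0],0],
    [[0,0,-0.05],[0,0,0],0],
    [[0,0,-0.0175],[0,0,0],0],
    [[-0.011,0.034,0],[0,0,0],0],
    [[-0.011,0.034,0],[0,0,0],0],
    [[-0.0105,0.033,0],[0,0,0],0],
    [[0,0,0],[0,0,0],0],
    [[0,0,0],[0,0,0],0],
  ],
)

```text
t: 4.75
position: [0.5295, -0.0697, 0.4167]
ee_rot: [-180.0, -0.1, 160.0]
force: [-0.1, 0.2, -1.8]
opening: 0.0148
grasp_force: 78.4
```

```bash
python3 - <<'E'
from h import *
p=par("wrist");im=cams.get_image("wrist");cv2.imwrite("pics/w3.png",cv2.resize(np.clip(im*1.0*1.4,0,255).astype(np.uint8),(800,500)))
np.save("w3.npy",p["pose"]);st=bot.read_state();np.save("s3.npy",st["position"])
x=st["position"];print(x,st["ee_rot"],st["force"])
print("lid pred",np.array(proj(p,(x[0],x[1],x[2]-.179)))*1.25,"mouth pred",np.array(proj(p,(.515,.0365,.1)))*1.25)
E
```

```text
[ 0.52945777 -0.06993384  0.41694499] [-1.79985505e+02 -6.19695371e-02  1.60002735e+02] [-0.31352565  0.52578686 -1.91448209]
lid pred [403.82018967 316.48724651] mouth pred [532.92170022 177.07324   ]
```

View pics/w3.png

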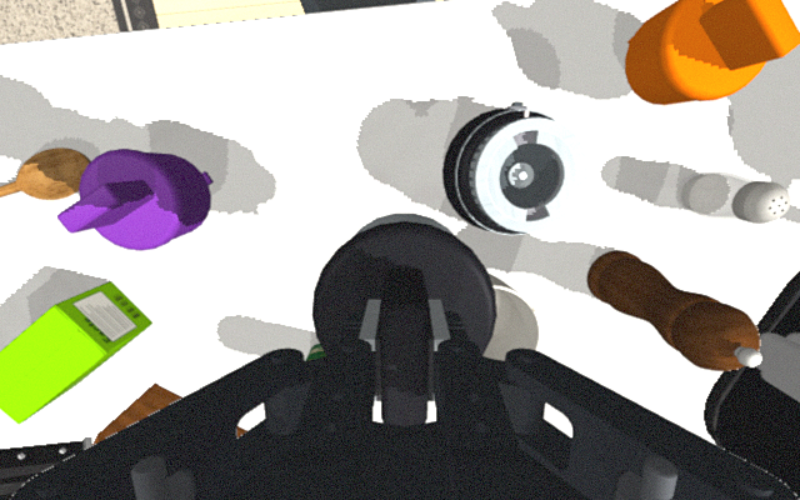

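The mouth is centred at about pic (532,175), with slots at (527,137) and (538,213). The lid is where predicted, so the cup hangs centred under the tool.

```bash
python3 - <<'E'
from h import *
im=cams.get_image("wrist")
p=par("wrist");g=lambda u,v,z:at(p,u/1.25,v/1.25,z)
a,b=g(527,137,.1),g(538,213,.1);d=a-b;print(a,b,(a+b)/2,np.degrees(np.arctan2(d[1],d[0])),np.linalg.norm(d))
print(g(533,175.5,.1))
c=cv2.resize(im[95:195,355:495],(800,571),interpolation=2);cv2.imwrite("pics/w3c.png",c)
E
```

```text
[0.48648081 0.03967868] [0.54251718 0.03297401] [0.51449899 0.03632635] 173.1770707683819 0.056436051049594885
[0.51426536 0.03666371]
```

View pics/w3c.png

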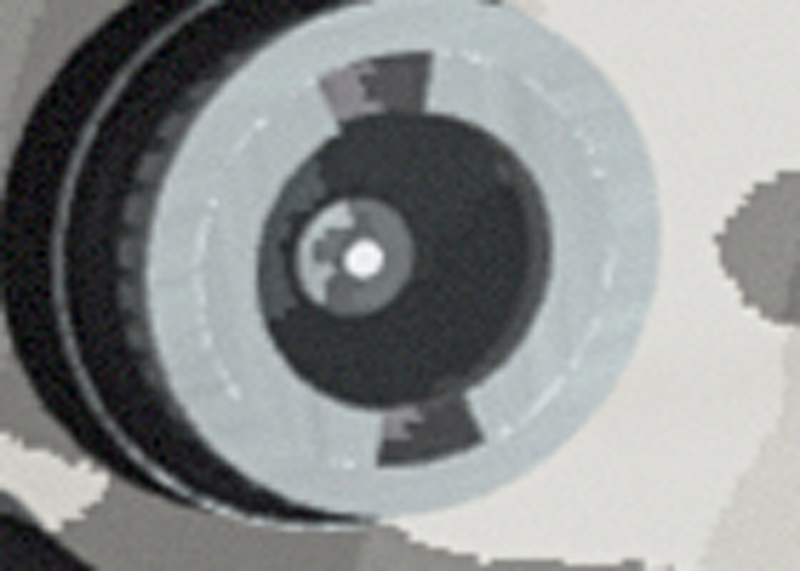

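The hole is centred at crop (405,261). The slots' outer ends are centred at (376,64) and (431,453).

```bash
python3 - <<'E'
from h import *
p=par("wrist");g=lambda u,v,z:at(p,355+u/5.714,95+v/5.714,z)
a,b=g(376,64,.1),g(431,453,.1);d=a-b
yaw=np.degrees(np.arctan2(d[1],d[0]));m=g(405,261,.1);print((a+b)/2,m,yaw,np.linalg.norm(d))
x=bot.read_state()["position"];D=m-x[:2];t=np.radians(160)
print(x,D,"tool m",np.cos(t)*D[0]+np.sin(t)*D[1],np.sin(t)*D[0]-np.cos(t)*D[1])
E
```

```text
[0.51476717 0.03591242] [0.51434315 0.03614644] 172.97189293203724 0.063174898839686
[ 0.52943966 -0.07003411  0.41716065] [-0.01509651  0.10618055] tool m 0.05050196697084371 0.09461376492634992
```

Request:
servo_tool(
  motion=[
    [[0.021,0.0395,0],[0,0,0],0],
    [[0.021,0.0395,0],[0,0,0],0],
    [[0.021,0.039,0],[0,0,0],0],
    [[0,0,0.015],[0,0,-0.0755],0],
    [[0,0,0.02],[0,0,-0.0755],0],
    [[0,0,0.02],[0,0,0],0],
    [[0,0,0],[0,0,0],0],
    [[0,0,0],[0,0,0],0],
  ],
)

```text
t: 5.85
position: [0.5147, 0.0362, 0.374]
ee_rot: [180.0, 0.0, 172.9]
force: [-0.2, -0.1, -3.3]
opening: 0.0152
grasp_force: 78.8
```

```bash
python3 - <<'E'
from h import *
s=bot.read_state();print(s["position"],s["ee_rot"],s["force"],s["torque"])
a=cams.get_image("scene")[150:260,260:380];b=cams.get_image("side")[140:250,270:390]
cv2.imwrite("pics/ins.png",cv2.resize(np.hstack([a,b]),(800,367),interpolation=2))
E
```

```text
[0.51474808 0.03624337 0.37397426] [1.79996746e+02 3.39613754e-02 1.72901376e+02] [-0.2185769  -0.08540347 -3.33448674] [-0.01626222 -0.02086173 -0.00345063]
```

View pics/ins.png

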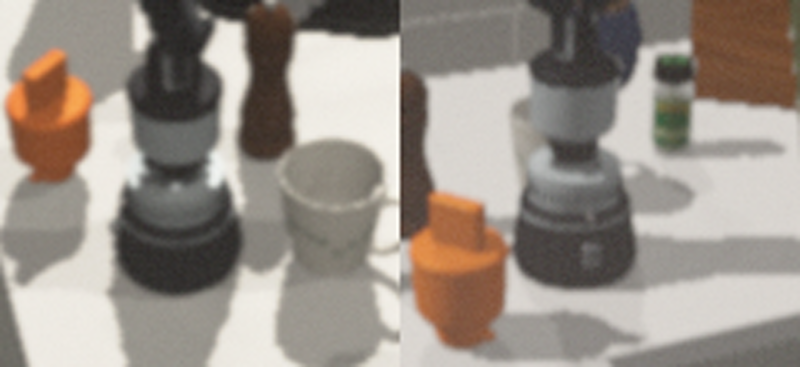

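Both views show the cup centred over the mouth. I'm lowering it gently.

Request:
servo_tool(
  motion=[
    [[0,0,0.004],[0,0,0],0],
    [[0,0,0.004],[0,0,0],0],
    [[0,0,0.004],[0,0,0],0],
    [[0,0,0.003],[0,0,0],0],
    [[0,0,0.0025],[0,0,0],0],
    [[0,0,0],[0,0,0],0],
  ],
)

```text
t: 6.7
position: [0.5145, 0.0364, 0.3592]
ee_rot: [-180.0, -0.1, 173.0]
force: [-2.3, -1.0, -2.9]
opening: 0.0146
grasp_force: 78.9
```

Request:
servo_tool(
  motion=[
    [[0,0,0.0015],[0,0,0],0],
    [[0,0,0.0015],[0,0,0],0],
    [[0,0,0],[0,0,0],0],
  ],
)

```text
t: 7.08
position: [0.5146, 0.0365, 0.3568]
ee_rot: [-180.0, -0.0, 173.0]
force: [-2.5, -0.1, -2.3]
opening: 0.0152
grasp_force: 78.7
```

Request:
servo_tool(
  motion=[
    [[0,0,0.002],[0,0,0],0],
    [[0,0,0.002],[0,0,0],0],
    [[0,0,0.002],[0,0,0],0],
    [[0,0,0],[0,0,0],0],
  ],
)

```text
t: 7.58
position: [0.5146, 0.0364, 0.352]
ee_rot: [-180.0, -0.0, 173.0]
force: [-3.6, -0.5, -1.9]
opening: 0.0149
grasp_force: 78.7
```

Request:
servo_tool(
  motion=[
    [[0,0,0.002],[0,0,0],0],
    [[0,0,0.002],[0,0,0],0],
    [[0,0,0.002],[0,0,0],0],
    [[0,0,0.0015],[0,0,0],0],
    [[0,0,0],[0,0,0],0],
  ],
)

```text
t: 8.2
position: [0.5146, 0.0364, 0.347]
ee_rot: [180.0, 0.0, 173.0]
force: [-8.5, -0.9, 6.4]
opening: 0.015
grasp_force: 80.2
```

Request:
servo_tool(
  motion=[
    [[0.001,0,0],[0,0,0],0],
    [[0,0,0.0015],[0,0,0],0],
    [[0,0,0.0015],[0,0,0],0],
    [[0,0,0],[0,0,0],0],
  ],
)

```text
t: 8.7
position: [0.514, 0.0365, 0.3449]
ee_rot: [180.0, 0.1, 173.0]
force: [-5.6, -1.4, 8.1]
opening: 0.0148
grasp_force: 80.4
```

Request:
servo_tool(
  motion=[
    [[0.0006,0,0.0009],[0,0,0],0],
    [[0,0,0],[0,0,0.03],0],
    [[0,0,0],[0,0,0.04],0],
    [[0,0,0],[0,0,0.04],0],
    [[0,0,0],[0,0,0],0],
  ],
)

```text
t: 9.32
position: [0.5137, 0.0366, 0.3445]
ee_rot: [180.0, 0.2, 163.5]
force: [-3.9, -0.6, 9.3]
opening: 0.015
grasp_force: 80.5
```

```bash
python3 -c "
from h import *
s=bot.read_state();print(s['position'],s['ee_rot'],s['force'],s['torque'])"
```

```text
[0.51368409 0.03656816 0.34445449] [1.79956524e+02 1.69146969e-01 1.63498211e+02] [-3.87845202 -0.64883581  9.32963327] [-0.30008025  1.03071551  0.02556131]
```

Request:
servo_tool(
  motion=[
    [[0,0,0],[0,0,0.08],0],
    [[0,0,0],[0,0,0.08],0],
    [[0,0,0],[0,0,0.08],0],
    [[0,0,0],[0,0,0.08],0],
    [[0,0,0],[0,0,0],0],
  ],
)

```text
t: 9.95
position: [0.5137, 0.0366, 0.3445]
ee_rot: [179.9, 0.1, 135.9]
force: [-3.5, -1.2, 8.6]
opening: 0.0149
grasp_force: 80.5
```

```bash
python3 -c "
from h import *
s=bot.read_state();print(s['position'],s['ee_rot'],s['force'],s['torque'])"
```

```text
[0.51373262 0.03657798 0.34448652] [1.79871857e+02 1.37610215e-01 1.35942311e+02] [-3.47818224 -1.22743046  8.64347868] [-0.23464483  0.97943597  0.00427207]
```

Request:
servo_tool(
  motion=[
    [[0,0,0],[0,0,0.03],0],
    [[0,0,0],[0,0,0.03],0],
    [[0,0,0],[0,0,0.03],0],
    [[0,0,0],[0,0,0.03],0],
    [[0,0,0],[0,0,0],0],
  ],
)

```text
t: 10.58
position: [0.5137, 0.0366, 0.3445]
ee_rot: [179.8, 0.1, 125.7]
force: [-3.6, -1.1, 8.8]
opening: 0.0151
grasp_force: 80.4
```

```bash
python3 -c "
from h import *
s=bot.read_state();print(s['position'],s['ee_rot'],s['force'],s['torque'])"
```

```text
[0.5137357  0.03659837 0.34454289] [1.79841482e+02 1.20183823e-01 1.25696637e+02] [-3.61833395 -1.09054438  8.76104137] [-0.23888382  0.82951704  0.02198884]
```

Request:
servo_tool(
  motion=[
    [[0,0,0],[0,0,0.02],0],
    [[0,0,0],[0,0,0.02],0],
    [[0,0,0],[0,0,0],0],
  ],
)

```text
t: 10.95
position: [0.5137, 0.0366, 0.3445]
ee_rot: [179.8, 0.1, 122.3]
force: [-3.3, -1.9, 9.5]
opening: 0.0154
grasp_force: 80.5
```

```bash
python3 -c "
from h import *
s=bot.read_state();print(s['position'],s['ee_rot'],s['force'],s['torque'])"
```

```text
[0.51373853 0.03657133 0.34449913] [1.79845628e+02 1.13182019e-01 1.22284965e+02] [-3.31255202 -1.90426876  9.53049336] [-0.33536731  0.86847333  0.13037375]
```

Request:
servo_tool(
  motion=[
    [[0,0,0],[0,0,0.015],0],
    [[0,0,0],[0,0,0],0],
  ],
)

```text
t: 11.2
position: [0.5137, 0.0366, 0.3445]
ee_rot: [179.9, 0.1, 121.0]
force: [-4.7, -0.3, 8.2]
opening: 0.0151
grasp_force: 80.5
```

```bash
python3 -c "
from h import *
s=bot.read_state();print(s['position'],s['ee_rot'],s['force'],s['torque'])"
```

```text
[0.51373529 0.03658283 0.34449123] [1.79851456e+02 1.18240388e-01 1.21032118e+02] [-4.71344423 -0.27042406  8.18791643] [-0.40524401  0.93131576  0.48204573]
```

The torque rose to 0.48 N m at 121°, so this is the stop, about 52° on from the slot. I'll ease up to let the spring seat the lugs.

Request:
servo_tool(
  motion=[
    [[0,0,-0.002],[0,0,0],0],
    [[0,0,-0.002],[0,0,0],0],
    [[0,0,-0.0015],[0,0,0],0],
    [[0,0,0],[0,0,0],0],
  ],
)

```text
t: 11.7
position: [0.5135, 0.0366, 0.3476]
ee_rot: [180.0, 0.0, 121.0]
force: [3.5, -0.8, -1.7]
opening: 0.0148
grasp_force: 79.0
```

```bash
python3 -c "
from h import *
s=bot.read_state();print(s['position'],s['ee_rot'],s['force'],s['torque'])"
```

```text
[0.51354132 0.03660662 0.34760283] [1.79955127e+02 2.38624317e-02 1.21012107e+02] [ 3.53868279 -0.84013134 -1.69842288] [-0.26982145 -0.68640766  0.50855542]
```

Request:
servo_tool(
  motion=[
    [[0,0,0],[0,0,-0.01],0],
    [[0,0,-0.0015],[0,0,0],0],
    [[0,0,0],[0,0,0],0],
  ],
)

```text
t: 12.08
position: [0.5135, 0.0366, 0.3492]
ee_rot: [180.0, 0.0, 121.9]
force: [2.6, -0.0, 5.0]
opening: 0.0147
grasp_force: 79.7
```

```bash
python3 -c "
from h import *
s=bot.read_state();print(s['position'],s['ee_rot'],s['force'],s['torque'])"
```

```text
[0.51346329 0.03660513 0.34923506] [1.79952421e+02 2.82905526e-02 1.21865856e+02] [ 2.56539171 -0.02728125  4.98086586] [-0.15038188 -0.62892723  0.21494565]
```

Request:
servo_tool(
  motion=[
    [[0,0,-0.0015],[0,0,0],0],
    [[0,0,0],[0,0,0],0],
  ],
)

```text
t: 12.32
position: [0.5134, 0.0366, 0.3499]
ee_rot: [180.0, 0.0, 121.9]
force: [4.6, -2.3, 0.1]
opening: 0.0154
grasp_force: 79.4
```

```bash
python3 -c "
from h import *
s=bot.read_state();print(s['position'],s['ee_rot'],s['force'],s['torque'])"
```

```text
[0.51343184 0.03658537 0.34990033] [1.79989338e+02 5.84319757e-03 1.21865624e+02] [ 4.61733993 -2.28043986  0.09904374] [-0.093114   -1.0642531   0.28518829]
```

Request:
servo_tool(
  motion=[
    [[0,0,-0.001],[0,0,0],0],
    [[0,0,0],[0,0,0],0],
  ],
)

```text
t: 12.58
position: [0.5134, 0.0365, 0.35]
ee_rot: [-180.0, -0.0, 121.9]
force: [6.6, -1.7, -8.2]
opening: 0.015
grasp_force: 78.9
```

The cup resists being pulled up at the locked height (z 0.350), so it is locked. I'm easing off, opening the fingers and retreating.

Request:
servo_tool(
  motion=[
    [[-0.0008,0,0.001],[0,0,0],0],
    [[0,0,0],[0,0,0],0.6],
    [[0,0,0],[0,0,0],0.6],
    [[0,0,0],[0,0,0],0.6],
    [[0,0,0],[0,0,0],0.6],
    [[0,0,-0.02],[0,0,0],0.6],
    [[0,0,-0.04],[0,0,0],0.6],
    [[0,0,-0.04],[0,0,0],0.6],
    [[0,0,0],[0,0,0],0.6],
    [[0,0,0],[0,0,0],0.6],
  ],
  newtons=20,
)

```text
t: 13.82
position: [0.5135, 0.0361, 0.43]
ee_rot: [-180.0, -0.0, 121.9]
force: [-0.1, 0.0, -0.5]
opening: 0.0515
grasp_force: 0.0
```

```bash
python3 - <<'E'
from h import *
w=cv2.resize(cams.get_image("wrist"),(480,300))
a=cams.get_image("scene")[150:270,260:400];b=cams.get_image("side")[130:250,260:400]
r=cv2.resize(np.vstack([a,b]),(320,548));im=np.zeros((548,800,3),np.uint8);im[:300,:480]=w;im[:,480:]=r
cv2.imwrite("pics/end.png",im)
E
```

```text
(no output)
```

View pics/end.png

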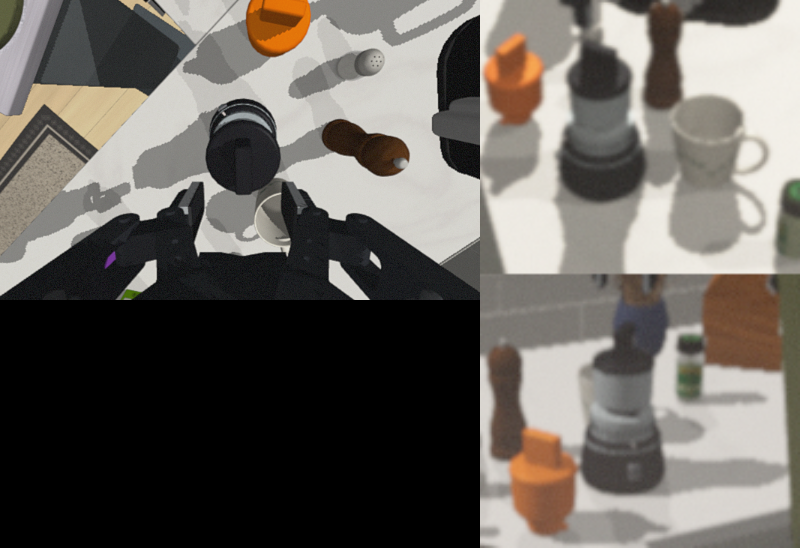

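The cup sits upright and seated in the grinder in every view, the bystanders in view look unmoved, and the gripper is clear.

```bash
python3 -c "
from station import workorder
print(workorder.job_done())"
```

```text
the job is handed in; nothing more can be done
None
```

The cup is in the grinder, twisted about 52° clockwise to its stop and locked (it held against a light upward pull), then released; I handed the job in at about 14 s, but the hand-in gave no verdict.

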